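# Put four kitchen things back on their shaped cork pads

## Task

Tidy the counter for the cook, who finds things by touch: put the canister, the pepper mill, the salt box and the measuring cup each on the cork pad that is cut to its outline, standing upright and wholly on the pad (about a centimetre of cork shows all round), the salt box lengthways on its pad and the cup with its bowl on the disc and its handle over the tongue. Set them down rather than dropping them, tip nothing over, and leave the glass bowl and the rolling pin where they are.

Things in the scene. Friction and masses are not known exactly. Their poses are not given: they have to be found in the camera images.
- canister: White ceramic canister with a ribbed round twist cap, upright: diameter 64 mm from the foot up to 62 mm, then the cap, about 61 mm across, to 80 mm high; about 0.35 kg, one rigid piece. Origin at the centre of its foot, z up.
- mill: Short dark wooden pepper mill, upright: diameter 46 mm up to 46 mm high, a narrow steel band, a wooden head 43 mm across up to 72 mm, a small steel knob to 80 mm; about 0.18 kg, one rigid piece. Origin at the centre of its foot, z up.
- saltbox: Pale wooden oblong salt box, upright, closed and rigid: 100 mm long (its x), 58 mm wide (its y), 52 mm high (z), with a thin dark seam under the lid; about 0.28 kg. Origin at the centre of its underside.
- cup: Open steel measuring cup standing on its base: straight round bowl, outer diameter 58 mm, 46 mm high, 3 mm wall; a flat straight handle 14 mm wide and 4 mm thick runs level from the rim along the cup's -x to 81 mm from the bowl's centre, its top flush with the rim. About 0.14 kg. Origin at the centre of the bowl's underside, z up.
- pad_canister: The larger round cork pad, diameter 84 mm, for the canister. Fixed to the counter. Origin at the centre of its underside on the counter, z up; its top is 6 mm above the origin.
- pad_mill: The smaller round cork pad, diameter 66 mm, for the pepper mill. Fixed to the counter. Origin at the centre of its underside on the counter, z up; its top is 6 mm above the origin.
- pad_saltbox: The oblong cork pad, 120 mm (its x) by 78 mm (its y), for the salt box. Fixed to the counter. Origin at the centre of its underside on the counter, z up; its top is 6 mm above the origin.
- pad_cup: The keyhole-shaped cork pad for the measuring cup, 130 mm long in all: a disc of diameter 78 mm with a tongue 34 mm wide that lies under the handle. The disc's centre is 26 mm from the origin along the pad's +x; the tongue runs along -x and ends 65 mm from the origin. Fixed to the counter. Origin at the middle of the pad's length, on the counter, z up; its top is 6 mm above the origin.
- bowl: Glass bowl, 150 mm across and 60 mm high, at the right (-y) side of the counter; loose, not to be moved. Origin at the centre of its foot.
- rolling_pin: Wooden rolling pin, 400 mm long (along its y), 48 mm thick, lying on the counter beyond the work; it has a flat and does not roll by itself; not to be moved. Origin under its middle.
Things that resemble listed ones, but are neither listed nor needed, are in the scene too. What is shaped like the mill but orange or yellow is not meant. What is shaped like the pad_saltbox but purple is not meant.

How it is judged:
At the end, for the whole second after the job is handed in: Each thing rests upright (0.1 rad) on its own pad: canister and mill within 12 mm of its centre; salt box within 12 mm in x and y and 0.25 rad; cup bowl within 12 mm in x and y of the disc, handle over the tongue within 0.2 rad. Bowl and rolling pin within 30 mm of their start (z of canister in the frame of pad_canister between 0.003 and 0.011 m and angle between each of canister, mill, saltbox, cup's own z axis and vertical below 0.1 rad and linear speed of each of canister, mill, saltbox, cup below 0.02 m/s and horizontal distance between canister and pad_canister below 0.012 m and z of mill in the frame of pad_mill between 0.003 and 0.011 m and horizontal distance between mill and pad_mill below 0.012 m and z of saltbox in the frame of pad_saltbox between 0.003 and 0.011 m and x of saltbox in the frame of pad_saltbox between -0.012 and 0.012 m and y of saltbox in the frame of pad_saltbox between -0.012 and 0.012 m and angle between the x axis of saltbox and the x axis of pad_saltbox, either way round below 0.25 rad and z of cup in the frame of pad_cup between 0.003 and 0.011 m and x of cup in the frame of pad_cup between 0.014 and 0.038 m and y of cup in the frame of pad_cup between -0.012 and 0.012 m and angle between the x axis of cup and the x axis of pad_cup, either way round below 0.2 rad and x of pad_cup in the frame of cup below -0.005 m and distance of each of bowl, rolling_pin from where it was at the start of the episode below 0.03 m); the robot touches nothing.
It fails at once if the glass bowl or the rolling pin is shifted by more than 30 mm (distance of any of bowl, rolling_pin from where it was at the start of the episode above 0.03 m).
It fails at once if one of the four things is tipped by more than 40 degrees (angle between any of canister, mill, saltbox, cup's own z axis and vertical above 0.7 rad).
It fails at once if one of the four things is dropped: it falls faster than 0.7 m/s, free of the fingers (a drop of more than about 25 mm) ((linear speed of canister above 0.7 m/s and contact force between canister and the fingers below 0.05 N) or (linear speed of mill above 0.7 m/s and contact force between mill and the fingers below 0.05 N) or (linear speed of saltbox above 0.7 m/s and contact force between saltbox and the fingers below 0.05 N) or (linear speed of cup above 0.7 m/s and contact force between cup and the fingers below 0.05 N)).
It also fails if it takes over 104 s, if anything falls off the work surface, if the arm or the gripper's body presses on something with over 40 N, if the wrist force passes 120 N, or if a joint passes its speed limit or range.

## Robot

A 7-joint arm with a two-finger parallel gripper is mounted at the origin on the work surface. World frame = base frame: x ahead of the robot, y to its left, z up, the work surface at z = 0. Lengths are in m, angles in rad, forces in N, time in s.
With the tool pointing down it reaches from about 0.425 to 0.875 m from the base axis. Payload 4.7 kg.
Tool frame: the origin (TCP) lies midway between the tips of the shut fingers; the grasp point (between the pads) lies 19 mm behind it; z points along the fingers, y is the line along which they close (so a half turn about z gives the same grasp; the last joint's range is limited). The gripper opens to 87 mm and grips with 3 to 60 N. Pads are 19 mm wide; open, the fingers measure 117 mm over their backs; the gripper's body (75 mm by 190 mm) begins 51 mm behind the grasp point.
Start: joints at [1.126, 0.321, -0.07, 1.45, 0.023, 1.371, -0.057], TCP at [0.288, -0.583, 0.223] pointing down, gripper open.
Joint ranges: [-2.86, 2.86], [-0.3, 2.09], [-1.38, 1.24], [0.06, 2.45], [-1.56, 4.7], [0.09, 2.05], [-2.69, 2.69]. Speed limits (rad/s): [2.57, 2.57, 3.14, 3.14, 3.14, 3.14, 3.14].

## Interface

Orientations are given as a rotation vector (axis times angle).
In Python, from bench import ctrl gives the robot as it stands. The module is installed in compiled form; this text tells all that it offers.
- The arm moves only by the shell command python3 -m handwheel 'ROWS' [FORCE]. ROWS is JSON, a list of rows, each a list of 7 numbers: the finger opening in m, from 0 to 0.087, then the shift along the tool's x, y, z in m, then the turn, a rotation vector about the tool's x, y, z in degrees. A call has 1 to 12 rows; each row shifts and turns the commanded pose from where the row before left it, along the tool's axes as they then stand; what a row does not reach is not made up. A row lasts 1/8 s, in which the tool goes at most 62.5 mm and 10.7 degrees, less where a joint would pass 70% of its speed; a pose out of reach is approached as far as the arm can. A call is refused whole if a number of a shift passes 0.0625 or a number of a turn 10.7, either way. A call with a gripper value outside its range is refused whole. The fingers move at their own pace and stop on an object; FORCE is the grip in N (left out, the last holds). Time passes only in rows, so rows that do not move let the fingers close. It gives the time, the measured TCP pose, the force, the opening and the grip force at its end, in the units of the state.
- ctrl.get_state(): the state, without advancing time (a new reading comes with each control period).
- ctrl.get_image(name): name is "scene" or "top" or "wrist"; returns (picture, depth): 420x560x3 uint8, blue, green, red; 420x560 float32, m along the optical axis (not along the pixel's ray), 0 where there is no reading.
- ctrl.camera_info(name): a dict with "intrinsics" (3x3 intrinsics, pixels), "R" (3x3) and "t" (3): a world point X has camera coordinates R X + t. Camera axes: x right, y down, z forward; pixel columns grow to the right and rows downward; lengths in m; the calibration is good to about 2 mm. A picture is of the moment at which its call begins: read the wrist's pose just before it. camera_info takes no time and is no camera call; for the wrist camera it gives the pose at the moment of the call.
- ctrl.close_job(): hands the job in; it is judged then, once.
The state is a dict: "time": time; "joint_positions": joint angles; "qd": joint speeds; "joint_torque": joint torques, N m; "position": TCP position; "tool_rot": TCP orientation; "ft_force": force on the tool from outside, world axes, zero at the start; "torque": the same for the moment, N m; "grip_width": opening from 0.0 (shut) to 1.0 (fully open); "grip_force": force on a finger pad.
Only numpy, scipy, OpenCV 4.12 (cv2) and the standard library are available. Lean on these libraries where they do the work, as an engineer would, in place of code of your own. Each camera call takes 0.05 s, during which the arm holds its last target. There are 200 camera calls.

## Working session

There is one attempt and no reset: what is moved stays moved. The work goes in short steps, Python scripts to look and compute and a shell command to move; the robot and the scene stay as the last step left them, time stands still between calls to the robot, and variables do not carry over. Pictures are saved under pics/ and viewed, at most 14 in all, crops included, and the job is handed in when it is done.

```bash
mkdir -p pics
cat > h.py <<'E'
import numpy as np,cv2
from bench import ctrl
def grab(n):
    ci=ctrl.camera_info(n); p,d=ctrl.get_image(n)
    return p,d,ci
def ray(ci,u,v,z):
    K=np.array(ci["intrinsics"]);R=np.array(ci["R"]);t=np.array(ci["t"])
    c=-R.T@t; d=R.T@np.linalg.inv(K)@np.array([u,v,1.]); return c+d*(z-c[2])/d[2]
def cloud(ci,d):
    K=np.array(ci["intrinsics"]);R=np.array(ci["R"]);t=np.array(ci["t"])
    v,u=np.indices(d.shape); P=np.stack([(u-K[0,2])/K[0,0]*d,(v-K[1,2])/K[1,1]*d,d],-1)
    return (P-t)@R
E
python3 - <<'E'
from h import *
for n in("top","scene"):
    p,d,ci=grab(n); cv2.imwrite(f"pics/{n}0.png",p); np.savez(f"{n}0.npz",p=p,d=d,**{k:np.array(ci[k]) for k in("intrinsics","R","t")})
    print(n,-np.array(ci["R"]).T@ci["t"],ci["intrinsics"])
s=ctrl.get_state();print(s)
E
```

```text
top [ 0.43932235 -0.14238754  1.18591163] [[410.62968775   0.         271.82456959]
 [  0.         410.62968775 209.24281971]
 [  0.           0.           1.        ]]
scene [1.75993364 0.19568839 0.97445958] [[537.84912299   0.         282.15185122]
 [  0.         537.84912299 216.06927009]
 [  0.           0.           1.        ]]
{'time': 0.1, 'joint_positions': array([ 1.12616099,  0.32171755, -0.07008025,  1.451557  ,  0.02261116,
        1.37080534, -0.0569072 ]), 'qd': array([ 7.01246319e-04, -2.29124637e-03, -5.26438253e-05, -3.79943485e-03,
        1.10857439e-03, -1.82461935e-03, -1.67837028e-03]), 'joint_torque': array([ 9.07262274e-04, -4.92572451e+01, -4.04931195e-01, -3.13399458e+01,
       -6.41367096e-02,  3.94761551e-02,  6.13189695e-05]), 'position': array([ 0.28755862, -0.58237575,  0.2215892 ]), 'tool_rot': array([-3.05772277e+00, -7.13936484e-01,  7.68916385e-04]), 'ft_force': array([ 0.69241608, -0.48689498,  0.21149386]), 'torque': array([-0.04682397, -0.01814149, -0.04063195]), 'grip_force': 0.0, 'grip_width': 0.9996847481204403}
```

View pics/top0.png

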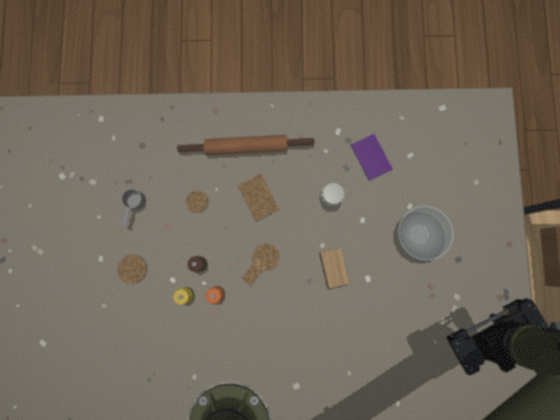

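View pics/scene0.png

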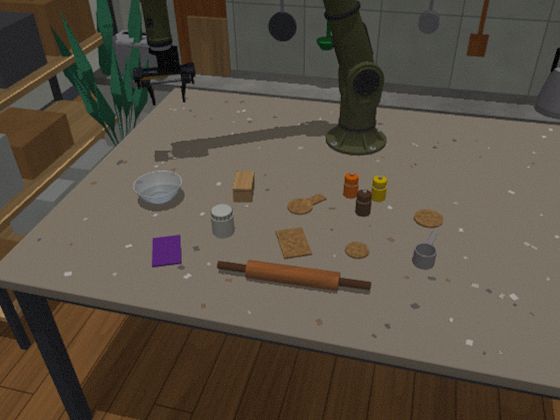

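The top view shows:
- The cup at (133,201), with its handle towards (127,227), and the canister at (333,194).
- The salt box at (335,268).
- Pads: mill (197,202), canister (132,269), salt box (258,198), cup (264,257) with its tongue to (250,277).
- Mill candidates: dark (197,264), yellow (182,297), orange (214,295). The dark one fits the description.
- Oblong pads: cork (258,198), purple (371,157). The cork one is meant.

I'll measure these and confirm them in an enlarged crop.

```bash
cat > meas.py <<'E'
from h import *
f=np.load("top0.npz");ci={k:f[k] for k in("intrinsics","R","t")};p=f["p"];d=f["d"]
W=cloud(ci,d);Z=W[...,2];print("table z",np.median(Z[220:300,60:110]))
cv2.imwrite("pics/crop0.png",cv2.resize(p[165:320,95:355],None,fx=3,fy=3,interpolation=cv2.INTER_CUBIC))
hs=cv2.cvtColor(p,cv2.COLOR_BGR2HSV)
def comp(m,u,v,r):
    q=np.zeros(m.shape,np.uint8);q[v-r:v+r,u-r:u+r]=m[v-r:v+r,u-r:u+r]
    n,l,s,c=cv2.connectedComponentsWithStats(q);i=1+np.argmax(s[1:,4]);return l==i
# tall things by height: top-face pixels
for n,u,v,r,h,k in(("canister",333,194,20,.08,.06),("mill",197,264,12,.072,.05),("saltbox",335,268,26,.052,.04),("cup",133,205,30,.046,.034),("bowl",425,234,40,.06,.05),("pin",246,145,70,.048,.03)):
    m=comp((Z>k)&(Z<.1),u,v,r);vv,uu=np.nonzero(m)
    P=np.array([ray(ci,a,b,h)[:2] for a,b in zip(uu,vv)]);rc=cv2.minAreaRect((P*1000).astype(np.float32))
    print(n,len(uu),"z95",np.percentile(Z[m],95),"mean",P.mean(0),"rect",rc)
for n,u,v,r in(("pad_canister",132,269,24),("pad_mill",197,202,18),("pad_saltbox",258,198,30),("pad_cup",258,263,30)):
    m=comp((hs[...,1]>85)&(hs[...,0]<25)&(Z<.02),u,v,r).astype(np.uint8)
    m=cv2.morphologyEx(m,cv2.MORPH_CLOSE,np.ones((3,3)))
    c=max(cv2.findContours(m,0,1)[0],key=cv2.contourArea)
    m=cv2.drawContours(np.zeros_like(m),[c],-1,1,-1);vv,uu=np.nonzero(m)
    P=np.array([ray(ci,a,b,.006)[:2] for a,b in zip(uu,vv)]);print(n,len(uu),"z",np.median(Z[m>0]),"mean",P.mean(0),"rect",cv2.minAreaRect((P*1000).astype(np.float32)))
    if n=="pad_cup":
        dt=cv2.distanceTransform(cv2.copyMakeBorder(m,1,1,1,1,0),cv2.DIST_L2,5)[1:-1,1:-1];b=np.argwhere(dt>dt.max()-.7).mean(0);print(" disc",dt.max(),ray(ci,b[1],b[0],.006))
E
python3 meas.py
```

```text
table z -9.578043886278294e-05
canister 409 z95 0.08254334858092713 mean [ 0.62314477 -0.29002392] rect ((623.0911254882812, -289.4688415527344), (59.806453704833984, 60.905364990234375), 88.4891586303711)
mill 206 z95 0.07804660108129952 mean [0.43829746 0.084971  ] rect ((439.4287414550781, 85.26956176757812), (40.37226104736328, 40.630985260009766), 0.631216287612915)
saltbox 794 z95 0.05515474170467595 mean [ 0.42392959 -0.29304159] rect ((423.8664855957031, -292.685302734375), (99.6061782836914, 59.01219177246094), 12.260835647583008)
cup 210 z95 0.0489908336364939 mean [0.60145201 0.28005234] rect ((599.0481567382812, 270.7257995605469), (104.92450714111328, 59.63900375366211), 2.099806070327759)
bowl 450 z95 0.06197431980231879 mean [ 0.51848032 -0.55382744] rect ((515.7537231445312, -541.9002685546875), (146.68447875976562, 145.87625122070312), 43.11452865600586)
pin 1581 z95 0.04981775309295068 mean [ 0.77572831 -0.04923889] rect ((774.9467163085938, -49.847808837890625), (47.08405685424805, 389.7655334472656), 2.257016658782959)
pad_canister 610 z 0.006060892629894223 mean [0.42721657 0.27867074] rect ((427.4337463378906, 279.3006591796875), (78.0537338256836, 76.47679901123047), 89.4167251586914)
pad_mill 334 z 0.006012067108504299 mean [0.61940142 0.09524659] rect ((619.1991577148438, 95.15123748779297), (57.85370635986328, 58.45602798461914), 72.12353515625)
pad_saltbox 975 z 0.0056346311440440295 mean [ 0.62886806 -0.08429839] rect ((628.596435546875, -84.61902618408203), (115.92512512207031, 73.05077362060547), 26.245683670043945)
pad_cup 708 z 0.0057961129066277095 mean [ 0.44361988 -0.09411417] rect ((433.43487548828125, -92.82351684570312), (71.45159149169922, 122.7626724243164), 62.54575729370117)
 disc 12.384499 [ 0.45565974 -0.10442888  0.006     ]
```

View pics/crop0.png

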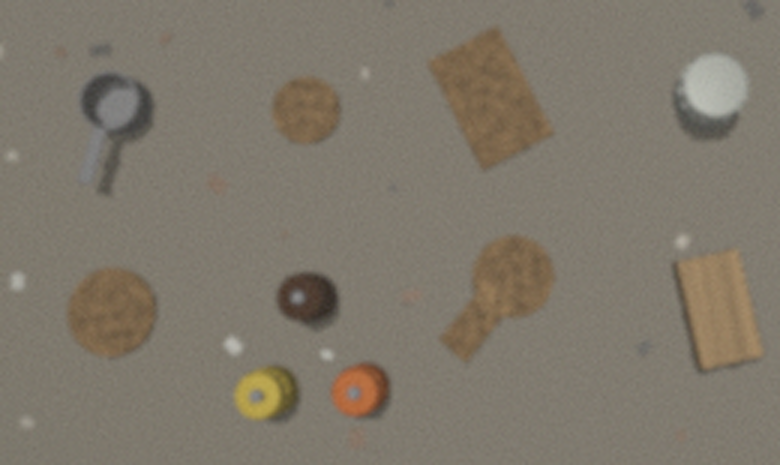

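The crop confirms the targets: the dark mill with its steel knob is at crop (307,297), the yellow and orange look-alikes are below it, and the cork pads are clear. The measured heights and sizes match the spec. I'll start with the salt box.

```bash
cat > go.py <<'E'
import sys
from h import *
from scipy.spatial.transform import Rotation as Ro
# go.py x y z yaw_deg : whole shift in tool axes (mm), turn about tool z; tilt
def show(*a):
    s=ctrl.get_state();R=Ro.from_rotvec(s["tool_rot"]).as_matrix();P=np.array(s["position"]);psi=np.degrees(np.arctan2(R[1,0],R[0,0]))
    print("t %.2f pos %s psi %.1f az %.1f tilt %.2f w %.1f gf %.1f ft %s q7 %.2f"%(s["time"],P.round(4),psi,np.degrees(np.arctan2(P[1],P[0])),np.degrees(np.arccos(-R[2,2])),87*s["grip_width"],s["grip_force"],np.round(s["ft_force"],1),s["joint_positions"][6]))
    if a:
        D=R.T@(np.array(a[:3])-P);print("shift mm",(D*1000).round(1),"turn z",round((psi-a[3]+180)%360-180,1), "shift after turn",(Ro.from_euler("z",-(psi-a[3]),degrees=True).as_matrix()@D*1000).round(1))
if __name__=="__main__": show(*map(float,sys.argv[1:]))
E
python3 -m handwheel '[[0.087,0.0358,-0.0284,0,0,0,0],[0.087,0.0358,-0.0284,0,0,0,0],[0.087,0.0358,-0.0284,0,0,0,0],[0.087,0.0358,-0.0284,0,0,0,0],[0.087,0.0358,-0.0284,0,0,0,0],[0.087,0.0358,-0.0284,0.03,0,0,0],[0.087,0.0358,-0.0284,0.03,0,0,0],[0.087,0,0,0.02,0,0,7],[0.087,0,0,0.02,0,0,7],[0.087,0,0,0,0,0,0]]'
python3 go.py 0.4239 -0.293 0.012 12.3
python3 - <<'E'
from h import *
p,d,ci=grab("wrist");cv2.imwrite("pics/w1.png",p)
E
```

```text
time: 1.35
position: [0.4231, -0.2926, 0.1208]
tool_rot: [-3.121, -0.338, 0.005]
ft_force: [0.1, 0.1, 0.3]
grip_width: 0.996
grip_force: 0.0
t 1.35 pos [ 0.4231 -0.2926  0.1208] psi 12.4 az -34.7 tilt 0.24 w 86.7 gf 0.0 ft [0.1 0.1 0.3] q7 -0.83
shift mm [  1.    0.9 108.8] turn z 0.1 shift after turn [  1.    0.9 108.8]
```

View pics/w1.png

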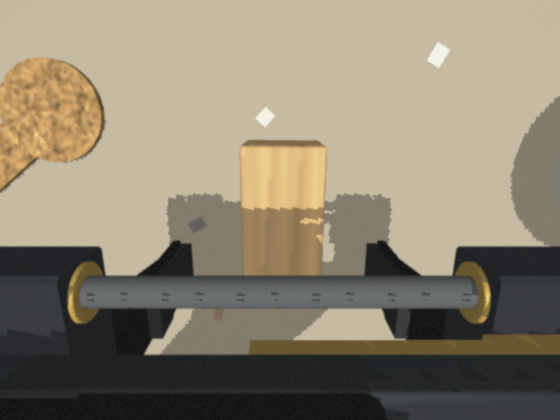

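The wrist view shows the salt box at (283,215), squarely between the fingers and aligned with them. Now I'll go down and grip.

```bash
python3 -m handwheel '[[0.087,0.001,0.001,0.04,0,0,0],[0.087,0,0,0.04,0,0,0],[0.087,0,0,0.02,0,0,0],[0.087,0,0,0.008,0,0,0],[0.05,0,0,0,0,0,0],[0.04,0,0,0,0,0,0],[0.04,0,0,0,0,0,0],[0.04,0,0,0,0,0,0],[0.04,0,0,0,0,0,0]]' 25 >/dev/null
python3 go.py 0.6289 -0.0843 0.12 26.2
```

```text
t 2.52 pos [ 0.4261 -0.2946  0.0153] psi 12.3 az -34.7 tilt 0.06 w 57.9 gf 25.0 ft [-0.8  0.   5. ] q7 -0.87
shift mm [ 243.  -162.2 -104.7] turn z -13.9 shift after turn [ 274.9  -99.1 -104.7]
```

```bash
python3 -m handwheel '[[0.04,0,0,-0.03,0,0,0],[0.04,0,0,-0.045,0,0,0],[0.04,0.041,-0.027,-0.03,0,0,0],[0.04,0.041,-0.027,0,0,0,0],[0.04,0.041,-0.027,0,0,0,0],[0.04,0.041,-0.027,0,0,0,0],[0.04,0.041,-0.027,0,0,0,0],[0.04,0.041,-0.027,0,0,0,0],[0.04,0,0,0,0,0,-7],[0.04,0,0,0,0,0,-7],[0.04,0,0,0,0,0,0],[0.04,0,0,0,0,0,0]]' >/dev/null
python3 go.py 0.6305 -0.0835 0.022 26.2
python3 - <<'E'
from h import *
p,d,ci=grab("top")
W=cloud(ci,d);m=(W[...,2]>.12)&(W[...,2]<.165)
x,y=.63,-.084;m&=abs(W[...,0]-x)<.08;m&=abs(W[...,1]-y)<.08
cv2.imwrite("pics/t2.png",cv2.resize(p[150:250,200:320],None,fx=4,fy=4))
p,d,ci=grab("wrist");cv2.imwrite("pics/w2.png",p)
E
```

```text
t 4.03 pos [ 0.6311 -0.084   0.119 ] psi 26.2 az -7.6 tilt 0.06 w 57.7 gf 25.0 ft [ 0.8 -0.5 -3.2] q7 -1.16
shift mm [-0.2 -0.6 97. ] turn z -0.0 shift after turn [-0.2 -0.6 97. ]
```

View pics/w2.png

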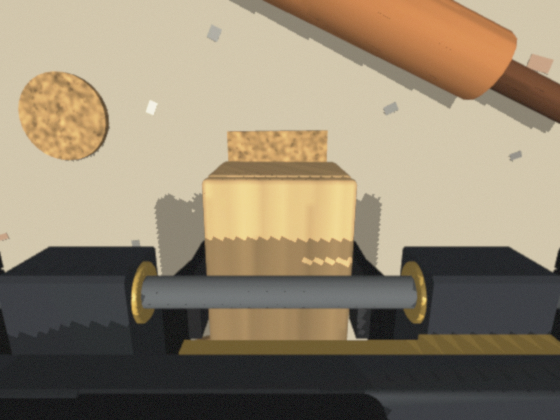

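The salt box is held square, and the pad's far edge at (277,130) lines up with the box centre at (280,...). Lowering it now.

```bash
python3 -m handwheel '[[0.04,0,0,0.035,0,0,0],[0.04,0,-0.0005,0.03,0,0,0],[0.04,0,0,0.018,0,0,0],[0.04,0,0,0.008,0,0,0],[0.04,0,0,0.003,0,0,0],[0.04,0,0,0.002,0,0,0],[0.04,0,0,0.002,0,0,0],[0.04,0,0,0,0,0,0]]' 
python3 go.py 0.6305 -0.0835 0.0213 26.2
```

```text
time: 5.12
position: [0.6315, -0.0833, 0.0219]
tool_rot: [3.059, 0.714, 0.001]
ft_force: [0.0, -0.3, -2.9]
grip_width: 0.664
grip_force: 25.0
t 5.12 pos [ 0.6315 -0.0833  0.0219] psi 26.3 az -7.5 tilt 0.03 w 57.7 gf 25.0 ft [ 0.  -0.3 -2.9] q7 -1.20
shift mm [-1.  -0.3  0.6] turn z 0.1 shift after turn [-1.  -0.3  0.6]
```

```bash
python3 -m handwheel '[[0.04,-0.001,0,0.0007,0,0,0],[0.04,0,0,0.001,0,0,0],[0.04,0,0,0,0,0,0],[0.065,0,0,0,0,0,0],[0.075,0,0,0,0,0,0],[0.087,0,0,0,0,0,0],[0.087,0,0,-0.02,0,0,0],[0.087,0,0,-0.05,0,0,0],[0.087,0,0,-0.0625,0,0,0],[0.087,0,0,0,0,0,0]]' | head -3
python3 go.py 0.6231 -0.290 0.13 26.2
python3 - <<'E'
from h import *
p,d,ci=grab("wrist");cv2.imwrite("pics/w3.png",p)
E
```

```text
time: 6.38
position: [0.6349, -0.0835, 0.1606]
tool_rot: [3.054, 0.714, 0.019]
t 6.38 pos [ 0.6349 -0.0835  0.1606] psi 26.3 az -7.5 tilt 0.76 w 87.0 gf 0.0 ft [-0.4  0.5 -1.3] q7 -1.15
shift mm [-102.4  179.6   30.8] turn z 0.1 shift after turn [-102.1  179.8   30.8]
```

```bash
python3 -m handwheel '[[0.087,-0.0256,0.045,0,0,0,0],[0.087,-0.0256,0.045,0,0,0,0],[0.087,-0.0256,0.045,0,0,0,0],[0.087,-0.0256,0.045,0,0,0,0],[0.087,0,0,0.02,0,0,0],[0.087,0,0,0,0,0,0]]' >/dev/null
python3 go.py 0.6231 -0.290 0.018 26.2
python3 - <<'E'
from h import *
p,d,ci=grab("top");W=cloud(ci,d);Z=W[...,2]
m=((Z>.045)&(Z<.07)).astype(np.uint8);m[:,:230]=0;m[:,290:]=0;m[:165]=0;m[235:]=0
vv,uu=np.nonzero(m);P=np.array([ray(ci,a,b,.058)[:2] for a,b in zip(uu,vv)])
print("saltbox",len(uu),P.mean(0),np.percentile(Z[m>0],50),cv2.minAreaRect((P*1000).astype(np.float32)))
p,d,ci=grab("wrist");cv2.imwrite("pics/w3.png",p)
E
```

```text
t 7.17 pos [ 0.6165 -0.2893  0.1294] psi 26.3 az -25.1 tilt 0.33 w 87.0 gf 0.0 ft [ 0.3  0.7 -0.2] q7 -0.83
shift mm [  5.9   4.1 111.4] turn z 0.1 shift after turn [  5.9   4.1 111.4]
saltbox 745 [ 0.62756283 -0.08352082] 0.05757497281880117 ((628.1260375976562, -83.46048736572266), (100.95208740234375, 57.57707214355469), 26.018049240112305)
```

View pics/w3.png

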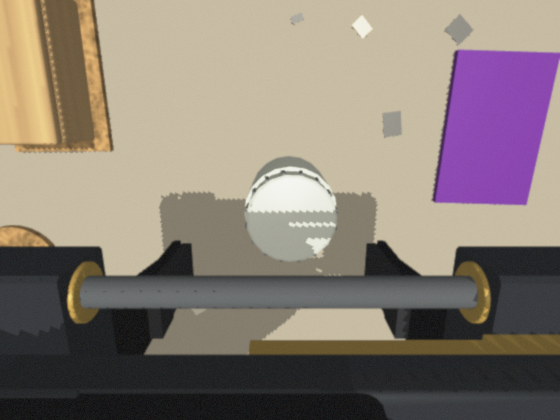

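The salt box sits within about 1 mm of its pad centre. The wrist view shows the canister at (290,213), slightly right of the finger midline, which agrees with the computed +4 mm in y. Descend and grip.

```bash
python3 -m handwheel '[[0.087,0.004,0.004,0,0,0,0],[0.087,0,0,0.03,0,0,0],[0.087,0,0,0.035,0,0,0],[0.087,0,0,0.03,0,0,0],[0.087,0,0,0.016,0,0,0],[0.087,0,0,0,0,0,0],[0.05,0,0,0,0,0,0],[0.045,0,0,0,0,0,0],[0.045,0,0,0,0,0,0],[0.045,0,0,0,0,0,0]]' 25 >/dev/null
python3 go.py 0.6231 -0.290 0.018 26.2
```

```text
t 8.53 pos [ 0.6245 -0.293   0.0225] psi 26.3 az -25.1 tilt 0.14 w 62.9 gf 25.0 ft [ 0.3 -1.   2. ] q7 -0.86
shift mm [ 0.1 -3.3  4.5] turn z 0.1 shift after turn [ 0.  -3.3  4.5]
```

```bash
python3 -m handwheel '[[0.045,0,0,-0.03,0,0,0],[0.045,0,0,-0.05,0,0,0],[0.045,0.0064,-0.05,-0.03,0,0,0],[0.045,0.0064,-0.05,0,0,0,0],[0.045,0.0064,-0.05,0,0,0,0],[0.045,0.0064,-0.05,0,0,0,0],[0.045,0.0064,-0.05,0,0,0,0],[0.045,0.0064,-0.05,0,0,0,0],[0.045,0.0064,-0.05,0,0,0,0],[0.045,0.0064,-0.05,0,0,0,0],[0.045,0.0064,-0.05,0,0,0,0],[0.045,0.0064,-0.05,0,0,0,0]]' >/dev/null
python3 go.py 0.4272 0.2787 0.12 26.2
```

```text
t 10.03 pos [0.4583 0.1855 0.1309] psi 26.3 az 22.0 tilt 0.06 w 63.2 gf 25.0 ft [ 0.3  0.3 -2.7] q7 -1.61
shift mm [ 13.4 -97.3  10.9] turn z 0.1 shift after turn [ 13.3 -97.3  10.9]
```

```bash
python3 -m handwheel '[[0.045,0.0067,-0.048,0,0,0,0],[0.045,0.0067,-0.048,0,0,0,0],[0.045,0,0,0,0,0,0],[0.045,0,0,0,0,0,0]]' >/dev/null
python3 go.py 0.4272 0.2787 0.0285 26.2
python3 - <<'E'
from h import *
p,d,ci=grab("wrist");cv2.imwrite("pics/w4.png",p)
E
```

```text
t 10.53 pos [0.4288 0.2756 0.1307] psi 26.3 az 32.7 tilt 0.10 w 63.0 gf 25.0 ft [ 0.9  0.2 -2.2] q7 -1.83
shift mm [ 1.000e-01 -3.500e+00  1.022e+02] turn z 0.1 shift after turn [ 1.000e-01 -3.500e+00  1.022e+02]
```

View pics/w4.png

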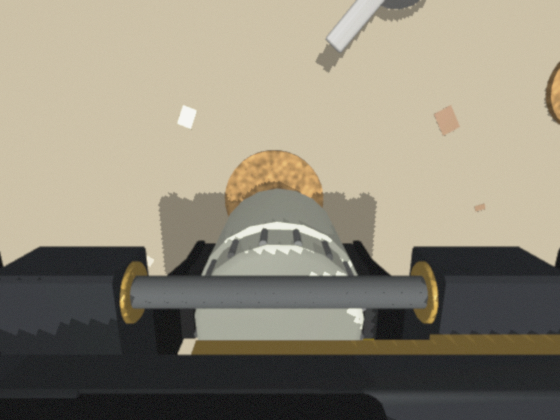

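The canister at (280,...) hangs upright over its pad at (274,...), so it needs −3.5 mm in y, as computed. Lower and release.

```bash
python3 -m handwheel '[[0.045,0,-0.0035,0.035,0,0,0],[0.045,0,0,0.03,0,0,0],[0.045,0,0,0.02,0,0,0],[0.045,0,0,0.01,0,0,0],[0.045,0,0,0.004,0,0,0],[0.045,0,0,0.002,0,0,0],[0.045,0,0,0,0,0,0],[0.045,0,0,0,0,0,0]]' >/dev/null
python3 go.py 0.4272 0.2787 0.0285 26.2
```

```text
t 11.57 pos [0.428  0.2798 0.0308] psi 26.3 az 33.2 tilt 0.06 w 62.7 gf 25.0 ft [-0.3 -0.5 -2.5] q7 -1.94
shift mm [-1.2  0.6  2.3] turn z 0.1 shift after turn [-1.2  0.6  2.3]
```

```bash
python3 -m handwheel '[[0.045,-0.001,0.0005,0.001,0,0,0],[0.045,0,0,0.001,0,0,0],[0.045,0,0,0.001,0,0,0],[0.045,0,0,0,0,0,0]]' >/dev/null
python3 go.py 0.4272 0.2787 0.0285 26.2
```

```text
t 12.07 pos [0.4269 0.2785 0.0284] psi 26.3 az 33.1 tilt 0.08 w 63.1 gf 25.0 ft [-4.3 -3.5  7.4] q7 -1.95
shift mm [ 0.3 -0.1 -0.1] turn z 0.1 shift after turn [ 0.3 -0.1 -0.1]
```

Contact has been made. Release, retreat straight up, then head for the mill.

```bash
python3 -m handwheel '[[0.065,0,0,0,0,0,0],[0.075,0,0,0,0,0,0],[0.087,0,0,0,0,0,0],[0.087,0,0,0,0,0,0],[0.087,0,0,-0.03,0,0,0],[0.087,0,0,-0.055,0,0,0],[0.087,0,0,-0.055,0,0,0],[0.087,0,0,0,0,0,-10],[0.087,0,0,0,0,0,-10],[0.087,0,0,0,0,0,-10],[0.087,0,0,0,0,0,-10],[0.087,0,0,0,0,0,-10]]' >/dev/null
python3 -m handwheel '[[0.087,0,0,0,0,0,-10],[0.087,0,0,0,0,0,-10],[0.087,0,0,0,0,0,-10],[0.087,0,0,0,0,0,-10],[0.087,0,0,0,0,0,-10],[0.087,0,0,0,0,0,-10],[0.087,0,0,0,0,0,-10],[0.087,0,0,0,0,0,0]]' >/dev/null
python3 go.py 0.439 0.085 0.13 150
```

```text
t 14.57 pos [0.4269 0.2786 0.1672] psi 146.2 az 33.1 tilt 0.01 w 87.1 gf 0.0 ft [-0.5  0.6 -0.2] q7 0.25
shift mm [-117.8 -154.1   37.2] turn z -3.8 shift after turn [-107.3 -161.6   37.2]
```

```bash
python3 -m handwheel '[[0.087,-0.0295,-0.0385,0,0,0,0],[0.087,-0.0295,-0.0385,0,0,0,0],[0.087,-0.0295,-0.0385,0,0,0,0],[0.087,-0.0295,-0.0385,0,0,0,0],[0.087,0,0,0.03,0,0,0],[0.087,0,0,0,0,0,0],[0.087,0,0,0,0,0,0]]' >/dev/null
python3 go.py 0.439 0.085 0.016 146
python3 - <<'E'
from h import *
p,d,ci=grab("top");W=cloud(ci,d);Z=W[...,2]
m=((Z>.065)&(Z<.1)).astype(np.uint8);m[:,:100]=0;m[:,165:]=0;m[:235]=0;m[305:]=0
vv,uu=np.nonzero(m);P=np.array([ray(ci,a,b,.086)[:2] for a,b in zip(uu,vv)])
print("canister",len(uu),P.mean(0),np.percentile(Z[m>0],50),cv2.minAreaRect((P*1000).astype(np.float32)))
p,d,ci=grab("wrist");cv2.imwrite("pics/w5.png",p)
E
```

```text
t 15.45 pos [0.4399 0.086  0.138 ] psi 146.3 az 11.1 tilt 0.04 w 87.1 gf 0.0 ft [-0.8 -0.1 -0.1] q7 0.76
shift mm [  0.2  -1.3 122. ] turn z 0.3 shift after turn [  0.2  -1.3 122. ]<stdin>:5: RuntimeWarning: Mean of empty slice.
  ret = ret.dtype.type(ret / rcount)
Traceback (most recent call last):
IndexError: index -1 is out of bounds for axis 0 with size 0
```

The arm probably hides the canister from the top camera. I'll check the wrist view now and the canister later.

Run:
```python
from h import *
p,d,ci=grab("wrist");q,d,ci=grab("scene")
cv2.imwrite("pics/w5.png",np.hstack([cv2.resize(p,(400,300)),cv2.resize(q[130:310,200:440],(400,300))]))
```

```text
(no output)
```

View pics/w5.png

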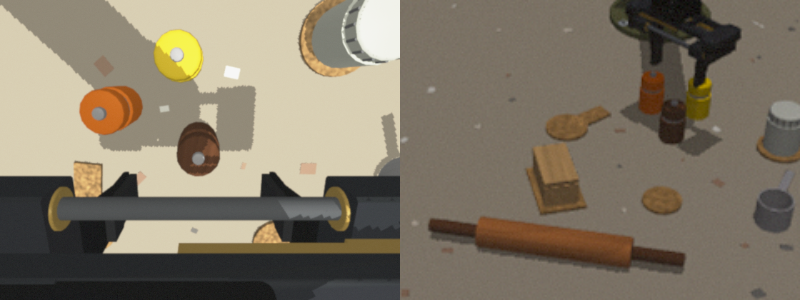

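The mill is centred between the fingers at (200,155) of the left half, with the orange and yellow look-alikes clear of them. The canister stands on its pad at (783,130). Descend, staying high enough that the gripper body clears the look-alikes.

```bash
python3 -m handwheel '[[0.087,0,-0.001,0.03,0,0,0],[0.087,0,0,0.035,0,0,0],[0.087,0,0,0.03,0,0,0],[0.087,0,0,0.018,0,0,0],[0.087,0,0,0.003,0,0,0],[0.06,0,0,0,0,0,0],[0.04,0,0,0,0,0,0],[0.03,0,0,0,0,0,0],[0.03,0,0,0,0,0,0],[0.03,0,0,0,0,0,0],[0.03,0,0,0,0,0,0]]' 20 >/dev/null
python3 go.py 0.6194 0.0952 0.13 146
```

```text
t 16.98 pos [0.4394 0.0843 0.0215] psi 146.3 az 10.9 tilt 0.04 w 45.6 gf 20.0 ft [1.2 1.  1.9] q7 0.60
shift mm [-143.8  109.  -108.3] turn z 0.3 shift after turn [-143.2  109.7 -108.3]
```

```bash
python3 -m handwheel '[[0.03,0,0,-0.03,0,0,0],[0.03,0,0,-0.05,0,0,0],[0.03,0,0,-0.028,0,0,0],[0.03,-0.036,0.0272,0,0,0,0],[0.03,-0.036,0.0272,0,0,0,0],[0.03,-0.036,0.0272,0,0,0,0],[0.03,-0.036,0.0272,0,0,0,0],[0.03,0,0,0,0,0,-9],[0.03,0,0,0,0,0,-9],[0.03,0,0,0,0,0,0],[0.03,0,0,0,0,0,0]]' >/dev/null
python3 go.py 0.6194 0.0952 0.0275 164.3
python3 - <<'E'
from h import *
p,d,ci=grab("wrist");q,d,ci=grab("scene")
cv2.imwrite("pics/w6.png",np.hstack([cv2.resize(p,(400,300)),cv2.resize(q[130:310,200:440],(400,300))]))
E
```

```text
t 18.35 pos [0.6189 0.0945 0.1289] psi 164.1 az 8.7 tilt 0.05 w 45.3 gf 20.0 ft [-0.5 -0.7 -0.8] q7 0.83
shift mm [ -0.4   0.9 101.4] turn z -0.2 shift after turn [ -0.4   0.9 101.4]
```

View pics/w6.png

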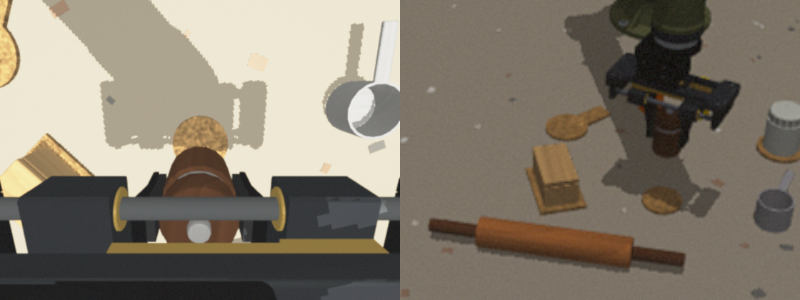

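The mill hangs upright at (200,195) over its pad at (200,133). Lowering.

```bash
python3 -m handwheel '[[0.03,0,0.001,0.035,0,0,0],[0.03,0,0,0.03,0,0,0],[0.03,0,0,0.02,0,0,0],[0.03,0,0,0.01,0,0,0],[0.03,0,0,0.004,0,0,0],[0.03,0,0,0.001,0,0,0],[0.03,0,0,0,0,0,0],[0.03,0,0,0,0,0,0]]' >/dev/null
python3 go.py 0.6194 0.0952 0.0275 164.3
```

```text
t 19.45 pos [0.6199 0.0958 0.03  ] psi 164.3 az 8.8 tilt 0.06 w 45.3 gf 20.0 ft [-0.1  0.1 -1.6] q7 0.77
shift mm [ 0.3 -0.7  2.5] turn z -0.0 shift after turn [ 0.3 -0.7  2.5]
```

```bash
python3 -m handwheel '[[0.03,0,0,0.001,0,0,0],[0.03,0,0,0.001,0,0,0],[0.03,0,0,0.001,0,0,0],[0.03,0,0,0,0,0,0],[0.055,0,0,0,0,0,0],[0.07,0,0,0,0,0,0],[0.087,0,0,0,0,0,0],[0.087,0,0,-0.03,0,0,0],[0.087,0,0,-0.05,0,0,0],[0.087,0,0,-0.05,0,0,0],[0.087,0,0,-0.02,0,0,0],[0.087,0,0,0,0,0,0]]' | head -4
python3 go.py 0.60 0.275 0.17 164
python3 - <<'E'
from h import *
# cup and canister from top
p,d,ci=grab("top");W=cloud(ci,d);Z=W[...,2]
m=((Z>.065)&(Z<.1)).astype(np.uint8);m[:,:100]=0;m[:,165:]=0;m[235-5:]*=1;m[:230]=0;m[305:]=0
vv,uu=np.nonzero(m)
if len(uu):P=np.array([ray(ci,a,b,.086)[:2] for a,b in zip(uu,vv)]);print("canister",len(uu),P.mean(0),np.median(Z[m>0]),cv2.minAreaRect((P*1000).astype(np.float32)))
cv2.imwrite("pics/t7.png",cv2.resize(p[170:310,90:290],None,fx=4,fy=4,interpolation=cv2.INTER_CUBIC))
E
```

```text
time: 20.95
position: [0.6202, 0.0959, 0.1773]
tool_rot: [0.429, 3.11, 0.0]
ft_force: [1.2, -0.5, -0.8]
t 20.95 pos [0.6202 0.0959 0.1773] psi 164.3 az 8.8 tilt 0.13 w 86.9 gf 0.0 ft [ 1.2 -0.5 -0.8] q7 0.86
shift mm [ 68.  166.9   7.3] turn z 0.3 shift after turn [ 68.8 166.6   7.3]
canister 459 [0.42798532 0.27489411] 0.08541806918900229 ((428.18072509765625, 276.3104248046875), (61.15237808227539, 64.41131591796875), 1.863646149635315)
```

View pics/t7.png

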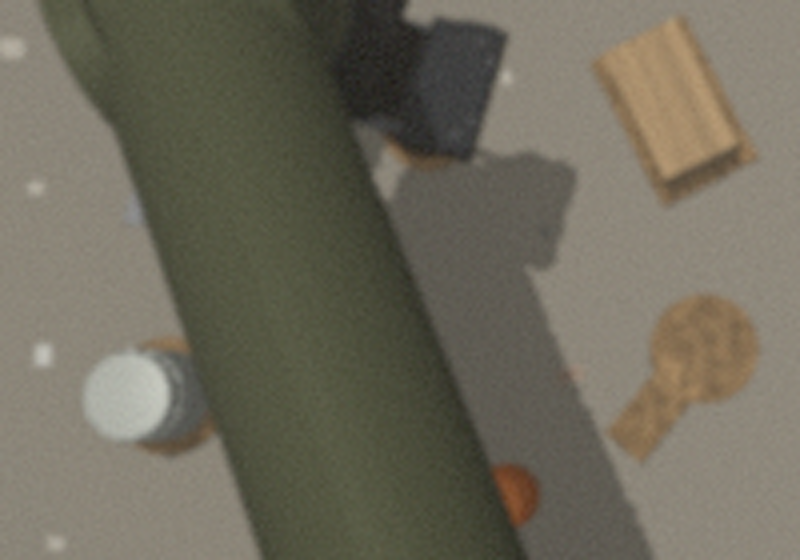

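The canister sits about 2–3 mm from its pad centre (mask includes its side), and the cup pad at (685,375) is clear. Next I'll move to a spot behind the cup and measure it with the wrist camera.

```bash
python3 -m handwheel '[[0.087,0.005,0.045,0,0,0,0],[0.087,0.005,0.045,0,0,0,0],[0.087,0.005,0.045,0,0,0,0],[0.087,0.005,0.042,0,0,0,0],[0.087,0,0,0,0,0,0],[0.087,0,0,0,0,0,0],[0.087,0,0,0,0,0,0]]' >/dev/null
python3 go.py
cat > cup.py <<'E'
from h import *
p,d,ci=grab("wrist");W=cloud(ci,d);Z=W[...,2]
r=(np.hypot(W[...,0]-.6,W[...,1]-.275)<.13)&(d>0)
print("table",np.median(Z[r&(Z<.015)]))
m=r&(Z>.037)&(Z<.055);q=m.astype(np.uint8)
n,l,s,c=cv2.connectedComponentsWithStats(q);i=1+np.argmax(s[1:,4]);m=l==i
P=W[m][:,:2];print(len(P),"z",np.percentile(Z[m],[5,50,95]))
# handle: points farthest; bowl by circle fit on the rest
from scipy.optimize import least_squares
c=np.array([.61,.27])
B=P
for k in range(5):
    R=np.hypot(*(P-c).T);B=P[R<.034]
    f=least_squares(lambda v:np.hypot(B[:,0]-v[0],B[:,1]-v[1])-.0275,c,loss="soft_l1",f_scale=.002);c=f.x
R=np.hypot(*(P-c).T);H=P[(R>.038)&(R<.085)];h=H.mean(0)-c
print("bowl",c,"nB",len(B),"rms",np.sqrt((f.fun**2).mean()),"handle n",len(H),"max",R.max(),"axis yaw of cup x",np.degrees(np.arctan2(-h[1],-h[0])))
v=p.copy();v[m]=(0,0,255);cv2.imwrite("pics/cup.png",np.hstack([cv2.resize(p,(400,300)),cv2.resize(v,(400,300))]))
E
python3 cup.py
```

```text
t 21.88 pos [0.6485 0.2692 0.1752] psi 164.2 az 22.5 tilt 0.13 w 86.8 gf 0.0 ft [-0.4 -1.  -0.3] q7 0.58
table 0.0005134646580850933
2067 z [0.04163696 0.04626594 0.04751427]
bowl [0.62329706 0.2757333 ] nB 1035 rms 0.0017617680378950405 handle n 949 max 0.08000225425037358 axis yaw of cup x -14.308248394548585
```

View pics/cup.png

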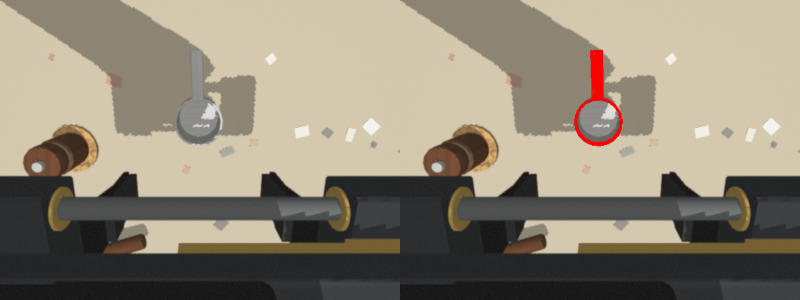

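The cup bowl shows clearly at (198,122), with its handle running straight up to (197,52). The fit gives an 80 mm reach and a 46 mm rim height, as specified. The mill stands on its pad. Next I'll grip the cup across the bowl.

```bash
python3 go.py 0.6233 0.2757 0.01 165.7
```

```text
t 21.93 pos [0.6486 0.2694 0.1756] psi 164.1 az 22.6 tilt 0.09 w 87.1 gf 0.0 ft [-0.6  0.   0.4] q7 0.58
shift mm [ 26.1  -0.6 165.6] turn z -1.6 shift after turn [2.610e+01 1.000e-01 1.656e+02]
```

```bash
python3 -m handwheel '[[0.087,0.026,0,0,0,0,-1.6],[0.087,0,0,0.05,0,0,0],[0.087,0,0,0.05,0,0,0],[0.087,0,0,0.03,0,0,0],[0.087,0,0,0.02,0,0,0],[0.087,0,0,0.012,0,0,0],[0.087,0,0,0.003,0,0,0],[0.087,0,0,0,0,0,0]]' >/dev/null
python3 go.py 0.6233 0.2757 0.01 165.7
```

```text
t 22.93 pos [0.6238 0.2789 0.0123] psi 165.9 az 24.1 tilt 0.08 w 86.6 gf 0.0 ft [ 0.6  0.1 -0.2] q7 0.51
shift mm [-0.3 -3.3  2.3] turn z 0.2 shift after turn [-0.3 -3.3  2.3]
```

```bash
python3 -m handwheel '[[0.087,0,-0.003,0.001,0,0,0],[0.07,0,0,0,0,0,0],[0.06,0,0,0,0,0,0],[0.045,0,0,0,0,0,0],[0.045,0,0,0,0,0,0],[0.045,0,0,0,0,0,0],[0.045,0,0,0,0,0,0]]' 15 >/dev/null
python3 go.py
python3 -m handwheel '[[0.045,0,0,-0.03,0,0,0],[0.045,0,0,-0.05,0,0,0],[0.045,0,0,-0.05,0,0,0],[0.045,0,0,0,0,0,0]]' >/dev/null
python3 go.py 0.45 -0.1 0.14 141
python3 - <<'E'
# precise keyhole pad pose from the first top picture: disc circle + tongue tip
from h import *
f=np.load("top0.npz");ci={k:f[k] for k in("intrinsics","R","t")};p=f["p"];d=f["d"];hs=cv2.cvtColor(p,cv2.COLOR_BGR2HSV)
m=((hs[...,1]>85)&(hs[...,0]<25)).astype(np.uint8);q=np.zeros_like(m);q[233:293,228:290]=m[233:293,228:290];m=cv2.morphologyEx(q,cv2.MORPH_CLOSE,np.ones((3,3)))
c=max(cv2.findContours(m,0,1)[0],key=cv2.contourArea);m=cv2.drawContours(np.zeros_like(m),[c],-1,1,-1);vv,uu=np.nonzero(m)
P=np.array([ray(ci,a,b,.006)[:2] for a,b in zip(uu,vv)]);E=np.array([ray(ci,*k,.006)[:2] for k in c[:,0]])
D=np.array([.4557,-.1044])
from scipy.optimize import least_squares
for k in range(6):
    ax=D-P.mean(0);ax/=np.linalg.norm(ax);s=(E-D)@ax;B=E[(s>-.022)]
    D=least_squares(lambda v:np.hypot(B[:,0]-v[0],B[:,1]-v[1])-v[2],[*D,.037],loss="soft_l1",f_scale=.002).x[:2]
T=P[np.hypot(*(P-D).T)>.045].mean(0);a=D-T
print("disc",D,"tongue",T,"yaw",np.degrees(np.arctan2(a[1],a[0])),"tip dist",np.hypot(*(E-D).T).max())
E
```

```text
t 23.80 pos [0.6224 0.2758 0.0104] psi 165.9 az 23.9 tilt 0.00 w 58.6 gf 15.0 ft [-0.6 -0.2  1.6] q7 0.51
t 24.30 pos [0.6245 0.2776 0.1453] psi 165.9 az 24.0 tilt 0.47 w 58.6 gf 15.0 ft [ 0.1 -0.5 -1.3] q7 0.57
shift mm [  77.2 -408.8    2.7] turn z 24.9 shift after turn [-102.  -403.3    2.7]
disc [ 0.4562694  -0.10468641] tongue [ 0.40569011 -0.06229605] yaw -39.96627347874134 tip dist 0.08837526189547953
```

```bash
python3 -m handwheel '[[0.045,0.0078,-0.0458,0,0,0,0],[0.045,0.0078,-0.0458,0,0,0,0],[0.045,0.0078,-0.0458,0,0,0,0],[0.045,0.0078,-0.0458,0,0,0,0],[0.045,0.0078,-0.0458,0,0,0,0],[0.045,0.0078,-0.0458,0,0,0,0],[0.045,0.0078,-0.0458,0,0,0,0],[0.045,0.0078,-0.0458,0,0,0,0],[0.045,0.0078,-0.0458,0,0,0,0],[0.045,0,0,0,0,0,8.6],[0.045,0,0,0,0,0,8.6],[0.045,0,0,0,0,0,8.6]]' >/dev/null
python3 -m handwheel '[[0.045,0,0,0,0,0,0],[0.045,0,0,0,0,0,0]]' >/dev/null
python3 go.py 0.4563 -0.1047 0.0165 140.2
python3 - <<'E'
from h import *
p,d,ci=grab("wrist");q,d,ci=grab("scene")
cv2.imwrite("pics/w8.png",np.hstack([cv2.resize(p,(400,300)),cv2.resize(q[130:310,200:440],(400,300))]))
E
```

```text
t 26.05 pos [ 0.4534 -0.1069  0.1399] psi 140.2 az -13.3 tilt 0.05 w 58.4 gf 15.0 ft [ 0.4 -0.5 -1.4] q7 1.04
shift mm [ -0.9   3.6 123.4] turn z 0.0 shift after turn [ -0.9   3.6 123.4]
```

View pics/w8.png

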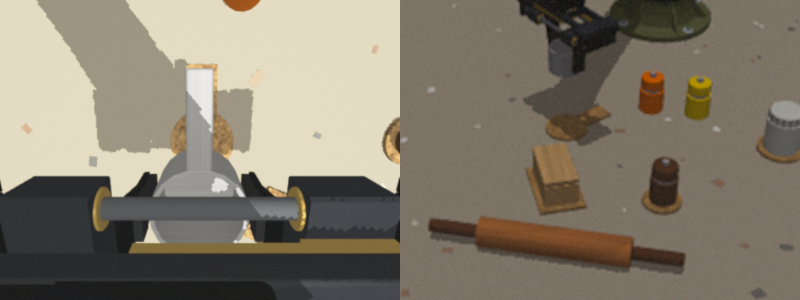

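The handle at (200,110) lies over the tongue at (202,70), and the remaining +3 mm in y matches the numbers. The scene view shows the mill, salt box and canister upright on their pads. Lower the cup.

```bash
python3 -m handwheel '[[0.045,-0.001,0.003,0.035,0,0,0],[0.045,0,0,0.04,0,0,0],[0.045,0,0,0.025,0,0,0],[0.045,0,0,0.012,0,0,0],[0.045,0,0,0.005,0,0,0],[0.045,0,0,0.003,0,0,0],[0.045,0,0,0,0,0,0],[0.045,0,0,0,0,0,0]]' >/dev/null
python3 go.py 0.4563 -0.1047 0.0165 140.2
```

```text
t 27.15 pos [ 0.457  -0.1055  0.021 ] psi 140.1 az -13.0 tilt 0.08 w 58.2 gf 15.0 ft [ 0.  -0.4 -1. ] q7 0.86
shift mm [1.1 0.2 4.5] turn z -0.1 shift after turn [1.1 0.2 4.5]
```

```bash
python3 -m handwheel '[[0.045,0.001,0,0.002,0,0,0],[0.045,0,0,0.0015,0,0,0],[0.045,0,0,0.001,0,0,0],[0.045,0,0,0,0,0,0]]' >/dev/null
python3 go.py 0.4563 -0.1047 0.0165 140.2
```

```text
t 27.65 pos [ 0.4557 -0.1047  0.0162] psi 140.1 az -12.9 tilt 0.05 w 58.5 gf 15.0 ft [-1.7  0.2  5.1] q7 0.85
shift mm [-0.5  0.4 -0.3] turn z -0.1 shift after turn [-0.5  0.4 -0.3]
```

```bash
python3 -m handwheel '[[0.062,0,0,0,0,0,0],[0.075,0,0,0,0,0,0],[0.087,0,0,0,0,0,0],[0.087,0,0,-0.03,0,0,0],[0.087,0,0,-0.06,0,0,0],[0.087,0,0,-0.06,0,0,0],[0.087,0,0,-0.04,0,0,0],[0.087,-0.031,-0.05,0,0,0,0],[0.087,-0.031,-0.05,0,0,0,0],[0.087,-0.031,-0.05,0,0,0,0],[0.087,-0.031,-0.05,0,0,0,0],[0.087,-0.031,-0.05,0,0,0,0]]' >/dev/null
python3 -m handwheel '[[0.087,0,0,0,0,0,0],[0.087,0,0,0,0,0,0]]'>/dev/null
python3 go.py
python3 - <<'E'
from h import *
p,d,ci=grab("top");cv2.imwrite("pics/end.png",cv2.resize(p[120:320,90:350],(780,600),interpolation=cv2.INTER_CUBIC))
W=cloud(ci,d);Z=W[...,2]
for n,x,y,z0,z1,h,r in(("canister",.4275,.279,.08,.1,.086,.06),("mill",.6194,.0952,.07,.1,.082,.05),("saltbox",.6287,-.0844,.05,.07,.058,.08),("cup rim",.4563,-.1047,.045,.06,.052,.036),("bowl",.516,-.542,.05,.07,.06,.1),("pin",.775,-.05,.03,.06,.048,.22)):
    m=(np.hypot(W[...,0]-x,W[...,1]-y)<r)&(Z>z0)&(Z<z1);vv,uu=np.nonzero(m)
    if not len(uu): print(n,"none");continue
    P=np.array([ray(ci,a,b,h)[:2] for a,b in zip(uu,vv)]);rc=cv2.minAreaRect((P*1000).astype(np.float32))
    print(n,len(uu),"want",x,y,"mean",P.mean(0).round(4),"z",np.median(Z[m]).round(4),"rect",np.round(rc[0],1),np.round(rc[1],1),round(rc[2],1))
E
```

```text
t 29.40 pos [ 0.4145 -0.395   0.2054] psi 140.1 az -43.6 tilt 0.09 w 86.8 gf 0.0 ft [-0.5 -0.3 -0.2] q7 1.48
canister 393 want 0.4275 0.279 mean [0.4276 0.2783] z 0.0858 rect [428.  277.9] [59.8 58.1] 63.8
mill 191 want 0.6194 0.0952 mean [0.6164 0.0949] z 0.0776 rect [616.4  94.9] [41.2 41.3] 26.4
saltbox 739 want 0.6287 -0.0844 mean [ 0.6279 -0.0835] z 0.0576 rect [628.  -83.3] [100.9  57.5] 25.7
cup rim 90 want 0.4563 -0.1047 mean [ 0.4531 -0.1004] z 0.0516 rect [ 456.6 -104.6] [55.  57.2] 89.7
bowl 306 want 0.516 -0.542 mean [ 0.5443 -0.5491] z 0.0578 rect [ 531.3 -536.9] [115.3 147.9] 18.4
pin 2249 want 0.775 -0.05 mean [ 0.7302 -0.0582] z 0.0461 rect [684.6 -53.5] [227.8 390. ] 2.3
```

View pics/end.png

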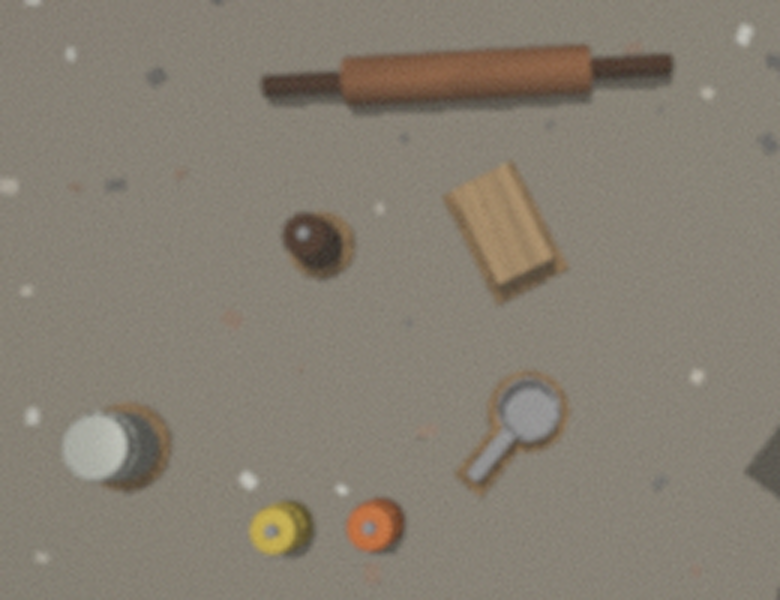

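All four stand on their own pads within about 3 mm: canister (100,447), mill (313,240), salt box (503,228) and cup (528,412) with its handle over the tongue. The rolling pin at (466,75) is undisturbed, and the bowl was never approached. Handing in.

```bash
python3 -c "
from bench import ctrl
print(ctrl.close_job())"
```

```text
the job is handed in; nothing more can be done
None
```

I handed in the job after about 30 of the 104 s: the canister, mill, salt box and cup each stand upright on their own pads, within about 3 mm of centre in the last top view, with the cup's handle over the tongue, and the arm never touched the bowl or rolling pin.

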